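# Slide the battery pack into its charging dock

### The arm

A 7-joint arm with a two-finger parallel gripper is mounted at the origin on a cart in front of the work surface, level with it; the furniture and walls round the work are solid. World frame = base frame: x ahead of the robot, y to its left, z up, the work surface at z = 0. Lengths are in m, angles in rad, forces in N, time in s.
With the tool pointing down it reaches from about 0.425 to 0.8 m from the base axis. Payload 8.3 kg.
Tool frame: the origin (TCP) lies at the very end of the fingers, on their centre line; the grasp point (between the pads) lies 19 mm behind it; z points along the fingers, y is the direction in which the jaws open and shut (so a half turn about z gives the same grasp; the last joint's range is limited). The gripper opens to 85 mm and grips with 20 to 120 N. Pads are 22 mm wide; open, the fingers measure 114 mm over their backs; the gripper's body (76 mm by 85 mm) begins 54 mm behind the grasp point. The pads swing forward as they close: fully open they stand 13 mm farther back than shut.
Start: joints at [-0.063, 0.383, 0.016, 1.37, -0.006, 1.388, -0.046], TCP at [0.625, 0, 0.231] pointing down, gripper open.
Joint ranges: [-2.95, 2.95], [-0.25, 2.06], [-1.52, 1.56], [0.18, 2.33], [-1.44, 4.58], [0.02, 2.06], [-3.01, 3.01]. Speed limits (rad/s): [2.39, 2.39, 3.01, 3.01, 3.14, 3.14, 3.14].

### API

Orientations are given as a rotation vector (axis times angle).
In Python, from cell import get_obs, read_camera, get_calibration, sign_off gives the robot as it stands.
- The arm moves only by the tool send_rows, never from a script. Its argument "plan" is a list that holds one entry, the list of rows, each a list of 4 numbers: the shift along the world's x, y, z in mm, then the turn about the world's z in rad. In form: [[[tx, ty, tz, yaw], ...]]. A call has 1 to 8 rows; each row shifts and turns the commanded pose from where the row before left it; what a row does not reach is not made up. A row lasts 1/10 s, in which the tool goes at most 50 mm and 8.59 degrees, less where a joint would pass 70% of its speed; a pose out of reach is approached as far as the arm can. A call with a gripper value outside its range is refused whole. "gripper" is the finger opening in mm, from 0 to 85.4, set as the call begins (left out, the last holds). The fingers move at their own pace and stop on an object; the grip force is fixed at half the most. Time passes only in rows, so rows that do not move let the fingers close. It gives the time, the measured TCP pose, the force and the opening at its end, in the units of the state.
- get_obs(): the state, without advancing time (a new reading comes with each control period).
- read_camera(name): name is "scene" or "side" or "wrist"; returns (picture, depth): 420x560x3 uint8, red, green, blue; 420x560 float32, m along the optical axis (not along the pixel's ray), 0 where there is no reading.
- get_calibration(name): a dict with "intrinsics" (3x3 intrinsics, pixels), "cam_to_world" (4x4, takes a point from camera to world coordinates). Camera axes: x right, y up, looking along -z (the intrinsics and any distortion apply to the point x, -y, -z); pixel columns grow to the right and rows downward; lengths in m; the calibration is good to about 2 mm. A picture is of the moment at which its call begins: read the wrist's pose just before it. get_calibration takes no time and is no camera call; for the wrist camera it gives the pose at the moment of the call.
- sign_off(): hands the job in, once; it reports no verdict.
The state is a dict: "time": time; "qpos": joint angles; "qvel": joint speeds; "effort": joint torques, N m; "ee_pos": TCP position; "tcp_rot": TCP orientation; "contact_force": force on the tool from outside, world axes, zero at the start; "torque": the same for the moment, N m; "opening": opening from 0.0 (shut) to 1.0 (fully open).
Only numpy, scipy, OpenCV 4.12 (cv2) and the standard library are available. Lean on these libraries where they do the work, as an engineer would, in place of code of your own. Each camera call takes 0.05 s, during which the arm holds its last target. There are 200 camera calls.

### The job

Plug the battery pack into the charging dock whose mouth fits its square plug, by sliding it over the table (never lift it) until the plug is fully home and the pack's front is flush against the dock. A big check weight stands in the way: put it aside first, standing upright on the table, without knocking it over. Leave all other things where they are.

Things in the scene. Friction and masses are not known exactly. Their poses are not given: they have to be found in the camera images.
- pack: Battery pack, flat grey plastic block on the table: 100 mm long (x), 96 wide (y), 34 high, 0.35 kg, too wide to grasp across. A black square plug, 44 mm wide, 26 high, sticks out 40 mm from the middle of its front (+x) face, undersides level. Origin: centre of the underside of the 100 x 96 block (front face x = +50 mm, rear x = -50 mm); z up.
- pack_tip (a point): Centre of the plug's end face: 90 mm ahead of the pack's origin, 13 mm up; axes as the pack's.
- dock_wide: Grey plastic dock fixed to the table, the one that fits: 88 mm wide, 56 long, 46 high. Mouth in its front: 47 mm wide, 29 high, 44 deep, the table its floor; side walls flare out 8 mm each over the first 12 mm. Origin: middle of the mouth, on the table, in the plane of the front face; x points into the dock, y across, z up. Home: pack origin at x = -50 mm, y = 0, axes parallel.
- dock_narrow: The other dock, same outside size and same frame, but its mouth is only 28 mm wide: the plug does not fit. Fixed to the table.
- weight_big: Big steel check weight, round, 38 mm across, 52 mm high with a narrower knob at the top, 0.5 kg, standing on the table in front of the mouth of the dock that fits. Origin: centre of its underside, z up.
- weight_small: Smaller check weight, 28 mm across, 40 mm high, standing in front of the narrow dock; bystander. Origin: centre of its underside.
- stamp: Date stamp with a rounded red handle, 34 x 52 x 70 mm; bystander behind the docks. Origin: centre of its underside.
- tamper: Turned wooden tamper, 81 mm across, 98 mm high; bystander behind the docks. Origin: centre of its underside.
- pot: White pot with a red lid, 64 mm across, 68 mm high; bystander behind the docks. Origin: centre of its underside.
- weight_mini: Smallest check weight, 22 mm across, 32 mm high; bystander on the far side of the table. Origin: centre of its underside.
Things that resemble listed ones, but are neither listed nor needed, are in the scene too. Leave any blue, purple or turquoise look-alike of the weight_big alone.

How it is judged:
At the end, for the whole second after the job is handed in: The plug is in the wide-mouthed dock to at least 36 of its 40 mm, within 5 mm sideways and 0.06 rad of the dock's axis, the pack lying flat and at rest; the big weight stands upright on the table, at rest (x of pack_tip in the frame of dock_wide above 0.036 m and y of pack_tip in the frame of dock_wide between -0.005 and 0.005 m and angle between the x axis of pack and the x axis of dock_wide, either way round below 0.06 rad and angle between pack's own z axis and vertical below 0.05 rad and linear speed of each of pack, weight_big below 0.01 m/s and angle between weight_big's own z axis and vertical below 0.15 rad and height (world z) of weight_big between -0.01 and 0.01 m); the robot touches nothing.
It fails at once if the pack is lifted more than 15 mm off the table or tipped by more than 0.3 rad (height (world z) of pack above 0.015 m or angle between pack's own z axis and vertical above 0.3 rad).
It fails at once if the big weight is knocked over (tilted more than 0.6 rad) (angle between weight_big's own z axis and vertical above 0.6 rad).
It fails at once if a bystander (small or smallest weight, stamp, tamper, pot) is moved more than 25 mm or tipped over (distance of any of weight_small, stamp, tamper, pot, weight_mini from where it was at the start of the episode above 0.025 m or angle between any of weight_small, stamp, tamper, pot, weight_mini's own z axis and vertical above 0.5 rad).
It also fails if it takes over 72 s, if anything falls off the work surface, if the arm or the gripper's body presses on something with over 40 N, if the wrist force passes 120 N, or if a joint passes its speed limit or range.

## Working session

There is one attempt and no reset: what is moved stays moved. The work goes in short steps, Python scripts to look and compute and a tool call to move; the robot and the scene stay as the last step left them, time stands still between calls to the robot, and variables do not carry over. Pictures are saved under pics/ and viewed, about 8 in all and at most 12, crops included, and the job is handed in when it is done.

Besides the shell and the picture viewer there is one more tool, called after "Emit:" by a JSON object that holds its "name" and its "arguments", one argument or row to a line. send_rows: Moves the arm, as the interface text tells. Its arguments: {"type":"object","properties":{"plan":{"type":"array"},"gripper":{"type":"number"}},"required":["plan"]}

```bash
mkdir -p pics; ls; cat > h.py <<'E'
import numpy as np, cv2
from cell import get_obs, read_camera, get_calibration, sign_off
def snap(name, fn=None):
    c=get_calibration(name); p,d=read_camera(name)
    if fn: cv2.imwrite('pics/'+fn, p[:,:,::-1])
    return p,d,c
def world(c,u,v,d):
    K=np.array(c['intrinsics']);T=np.array(c['cam_to_world'])
    u,v,d=map(np.asarray,(u,v,d))
    x=(u-K[0,2])/K[0,0]*d; y=(v-K[1,2])/K[1,1]*d
    P=np.stack([x,-y,-d],-1)
    return P@T[:3,:3].T+T[:3,3]
def cloud(c,d):
    v,u=np.mgrid[:d.shape[0],:d.shape[1]]
    return world(c,u,v,d)
def plane(c,u,v,z):
    T=np.array(c['cam_to_world']); a=world(c,u,v,1.0); o=T[:3,3]
    return o+(a-o)*((z-o[2])/(a[...,2:]-o[2]))
E
python3 - <<'E'
from h import *
for n in('scene','side'):
    p,d,c=snap(n,n+'1.png'); np.savez(n+'1.npz',p=p,d=d,**c); print(n,c,(d==0).mean())
print(get_obs())
E
```

```text
pics
scene {'intrinsics': array([[535.61747534,   0.        , 284.96083133],
       [  0.        , 535.61747534, 208.63626641],
       [  0.        ,   0.        ,   1.        ]]), 'cam_to_world': array([[ 0.87692602,  0.20304761, -0.43562876,  0.01710747],
       [-0.48058781,  0.38177401, -0.78948335, -0.92259331],
       [ 0.00600903,  0.90167637,  0.43236978,  0.58001406],
       [ 0.        ,  0.        ,  0.        ,  1.        ]])} 0.0042474489795918365
side {'intrinsics': array([[521.63202658,   0.        , 276.98529617],
       [  0.        , 521.63202658, 218.76883548],
       [  0.        ,   0.        ,   1.        ]]), 'cam_to_world': array([[ 0.8217611 ,  0.32268092, -0.46966554, -0.0349971 ],
       [-0.56953977,  0.49150311, -0.65882406, -0.80038694],
       [ 0.01825211,  0.80888919,  0.58767775,  0.78678488],
       [ 0.        ,  0.        ,  0.        ,  1.        ]])} 0.003954081632653061
{'time': 0.1, 'qpos': array([-0.06288959,  0.38418119,  0.01637104,  1.37102292, -0.00630654,
        1.38816489, -0.04650864]), 'qvel': array([-0.00060367, -0.0014849 ,  0.00166253, -0.0025572 , -0.00094322,
       -0.00135727,  0.00039945]), 'effort': array([ 2.42329334e-03, -6.29131508e+01,  8.47312063e-01, -3.72759247e+01,
        1.67792483e-02,  1.04569664e-02,  7.96114705e-05]), 'ee_pos': array([6.24569238e-01, 3.71081440e-05, 2.30373742e-01]), 'tcp_rot': array([-2.22053329e+00, -2.22063774e+00,  1.93604262e-03]), 'contact_force': array([ 0.4546115 ,  1.19694373, -1.15914189]), 'torque': array([-0.00977394,  0.00887424, -0.00570127]), 'opening': 1.0008950938471777}
```

View pics/scene1.png

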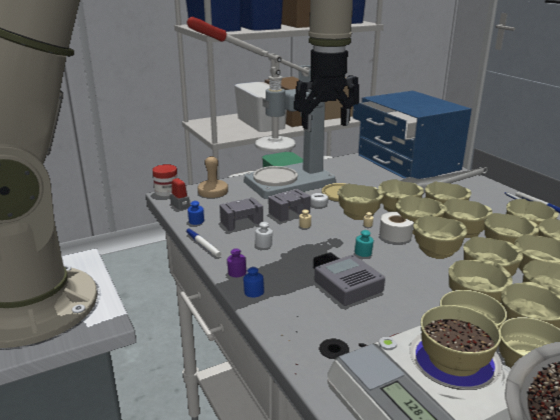

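View pics/side1.png

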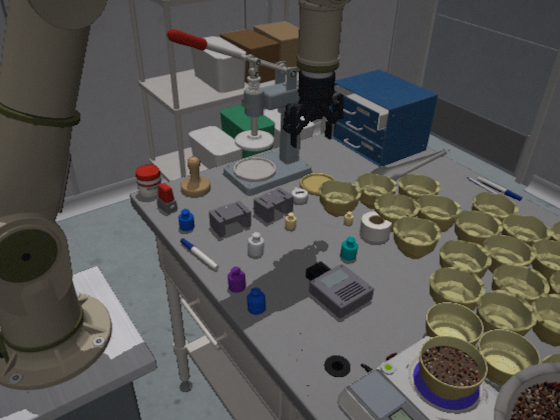

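Scene view candidates for weight_big: silver (263,236); look-alikes are blue (196,213) and (254,282), purple (236,263) and turquoise (364,244). The brass weights are small (305,218) and mini (368,220). I choose the silver one. The docks are at (241,214) and (290,205). The pack is at (348,280), with its plug towards (327,260). Next I measure from the depth cloud.

```bash
python3 - <<'E'
from h import *
H=[]
for n in('side','scene'):
    z=np.load(n+'1.npz'); d=z['d']; c=dict(intrinsics=z['intrinsics'],cam_to_world=z['cam_to_world'])
    W=cloud(c,d); W[d==0]=np.nan
    px={'side':dict(silver=(256,245),docA=(232,215),docB=(275,202),brass=(290,221),pack=(341,285),plug=(317,271),purple=(236,279),blue=(256,300),turq=(349,250),blue2=(186,219),mini=(349,219),stamp=(167,195)),
        'scene':dict(silver=(263,237),docA=(241,210),docB=(290,200),brass=(305,219),pack=(345,275),plug=(326,260))}[n]
    for k,(u,v) in px.items(): print(n,k,W[v,u].round(3))
    H.append((z['p'],W))
# orthographic top view from both clouds, 0.8mm per px
x0,x1,y0,y1=.30,.95,-.35,.35;s=.0011
for i,(p,W) in enumerate(H):
    im=np.zeros((int((x1-x0)/s),int((y1-y0)/s),3),np.uint8)
    m=np.isfinite(W[...,2])&(W[...,2]>-.02)&(W[...,2]<.12)&(W[...,0]>x0)&(W[...,0]<x1-.002)&(W[...,1]>y0+.002)&(W[...,1]<y1)
    P=W[m];r=((x1-P[:,0])/s).astype(int);q=((y1-P[:,1])/s).astype(int)
    o=np.argsort(P[:,2]); 
    for a in(0,1):
        for b in(0,1): 
            im[np.clip(r[o]+a,0,im.shape[0]-1),np.clip(q[o]+b,0,im.shape[1]-1)]=p[m][o][:,::-1]
    cv2.imwrite(f'pics/top{i}.png',im)
E
```

```text
side silver [ 0.467 -0.015  0.035]
side docA [0.473 0.1   0.048]
side docB [0.591 0.088 0.049]
side brass [0.594 0.026 0.027]
side pack [ 0.543 -0.226  0.036]
side plug [ 0.534 -0.157  0.028]
side purple [ 0.369 -0.089  0.036]
side blue [ 0.371 -0.164  0.036]
side turq [ 0.635 -0.146  0.033]
side blue2 [0.381 0.166 0.033]
side mini [ 0.726 -0.043  0.022]
side stamp [0.376 0.258 0.054]
scene silver [ 0.465 -0.014  0.027]
scene docA [0.466 0.101 0.042]
scene docB [0.588 0.087 0.047]
scene brass [0.592 0.024 0.023]
scene pack [ 0.527 -0.233  0.036]
scene plug [ 0.533 -0.159  0.027]
```

Emit:
{"name": "send_rows", "arguments": {
  "plan": [
    [[-30,-10,30,0],[-30,-10,30,0],[-30,-10,30,0],[-20,-10,20,0],[0,0,0,0]]
  ]
}}

```text
time: 0.6
ee_pos: [0.5143, -0.042, 0.3454]
tcp_rot: [2.221, 2.215, 0.006]
contact_force: [0.6, 0.1, -0.1]
opening: 0.999
```

```bash
python3 - <<'E'
from h import *
o=get_obs();print(o['ee_pos'],o['tcp_rot'],o['time'])
p,d,c=snap('wrist','w1.png');np.savez('w1.npz',p=p,d=d,**c);print(c)
E
```

```text
[ 0.51426304 -0.04196147  0.34538578] [2.22123836 2.21474276 0.00625719] 0.6
{'intrinsics': array([[369.43845983,   0.        , 282.43943732],
       [  0.        , 369.43845983, 210.75673484],
       [  0.        ,   0.        ,   1.        ]]), 'cam_to_world': array([[ 0.9999732 ,  0.00438816, -0.00585983,  0.51498552],
       [-0.00225489,  0.9461462 ,  0.3237318 ,  0.04075533],
       [ 0.00696484, -0.32370992,  0.94613074,  0.48909652],
       [ 0.        ,  0.        ,  0.        ,  1.        ]])}
```

View pics/w1.png

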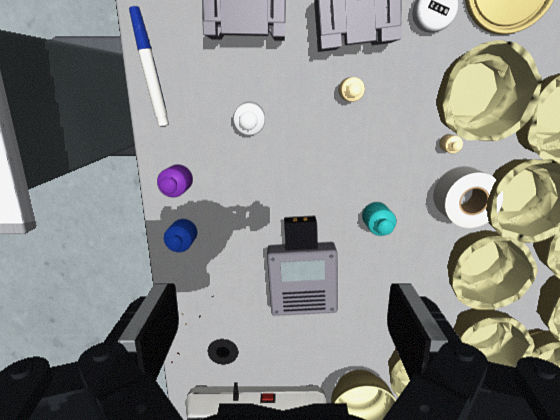

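Wrist view: the silver weight at (248,120) is in front of the left dock (243,20). The pack is at (303,280) with its plug pointing up (+y). Next I look closer at the dock mouths.

Emit:
{"name": "send_rows", "arguments": {
  "plan": [
    [[0,30,-10,0],[0,30,-10,0],[0,30,0,0],[0,0,0,0]]
  ]
}}

```text
time: 1.05
ee_pos: [0.5143, 0.0561, 0.3188]
tcp_rot: [-2.209, -2.228, 0.003]
contact_force: [0.0, 0.4, -0.1]
opening: 1.0
```

```bash
python3 - <<'E'
from h import *
o=get_obs();print(o['ee_pos'],o['tcp_rot'],o['time'])
p,d,c=snap('wrist','w2.png');np.savez('w2.npz',p=p,d=d,**c);print(c['cam_to_world'])
W=cloud(c,d)
z=np.load('w1.npz');W1=cloud(dict(intrinsics=z['intrinsics'],cam_to_world=z['cam_to_world']),z['d'])
# pack from w1: top mask
def rect(W,lo,hi,box,nm):
    m=((W[...,2]>lo)&(W[...,2]<hi)&(W[...,0]>box[0])&(W[...,0]<box[1])&(W[...,1]>box[2])&(W[...,1]<box[3]))
    P=W[m][:,:2]; r=cv2.minAreaRect((P*1000).astype(np.float32)); print(nm,len(P),r,'zmed',np.median(W[m][:,2]))
print('table z',np.median(W1[200:260,340:360,2]))
rect(W1,.028,.045,(.46,.62,-.30,-.172),'pack')
rect(W1,.018,.032,(.46,.60,-.178,-.12),'plug')
rect(W,.040,.056,(.39,.532,.05,.2),'dockA')
rect(W,.040,.056,(.532,.66,.05,.2),'dockB')
rect(W,.030,.06,(.43,.51,-.06,.03),'silver')
rect(W1,.030,.06,(.43,.51,-.06,.03),'silver w1')
rect(W,.020,.06,(.56,.63,-.01,.06),'brass')
E
```

```text
[0.51431239 0.05607076 0.31877787] [-2.2089222  -2.2278501   0.00267017] 1.05
[[ 9.99951980e-01 -9.79321710e-03  3.60180261e-04  5.15583745e-01]
 [ 9.15777729e-03  9.46890916e-01  3.21424529e-01  1.38410816e-01]
 [-3.48883161e-03 -3.21405796e-01  9.46935131e-01  4.62711910e-01]
 [ 0.00000000e+00  0.00000000e+00  0.00000000e+00  1.00000000e+00]]
table z 0.0012463044157799419
pack 4344 ((546.1689453125, -222.56455993652344), (96.0211410522461, 100.12873077392578), 3.09541916847229) zmed 0.03525724760228455
plug 1179 ((543.4589233398438, -153.9356231689453), (93.19817352294922, 42.680931091308594), 2.2674009799957275) zmed 0.02707571621350835
dockA 4271 ((452.27960205078125, 126.70572662353516), (74.47117614746094, 148.36572265625), 74.76437377929688) zmed 0.047074103411424595
dockB 4189 ((601.6055297851562, 111.15930938720703), (88.45084381103516, 56.6845817565918), 6.292925834655762) zmed 0.04710153043267579
silver 737 ((477.47235107421875, 1.6039676666259766), (37.766151428222656, 37.19215393066406), 64.6908950805664) zmed 0.03637642837274163
silver w1 808 ((477.24755859375, 1.7860336303710938), (36.500404357910156, 37.369380950927734), 89.06241607666016) zmed 0.036259060947337385
brass 434 ((601.3720703125, 35.292362213134766), (26.56930923461914, 27.80762481689453), 4.4910383224487305) zmed 0.028427317594886287
```

View pics/w2.png

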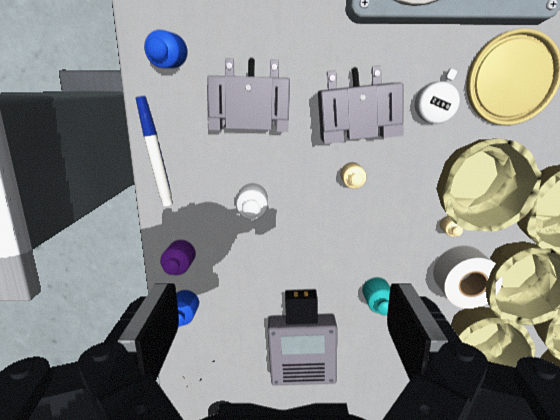

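```bash
python3 - <<'E'
from h import *
z=np.load('w2.npz');c=dict(intrinsics=z['intrinsics'],cam_to_world=z['cam_to_world']);W=cloud(c,z['d'])
def rect(lo,hi,box,nm):
    m=((W[...,2]>lo)&(W[...,2]<hi)&(W[...,0]>box[0])&(W[...,0]<box[1])&(W[...,1]>box[2])&(W[...,1]<box[3]))
    m=cv2.morphologyEx(m.astype(np.uint8),cv2.MORPH_OPEN,np.ones((3,3)))>0
    P=W[m][:,:2]; r=cv2.minAreaRect((P*1000).astype(np.float32)); print(nm,len(P),r,cv2.boxPoints(r).round(1).tolist())
    return m
rect(.040,.056,(.42,.532,.07,.2),'dockA')
rect(.028,.045,(.46,.62,-.30,-.172),'pack')
m=rect(.018,.033,(.51,.58,-.168,-.12),'plug')
# mouth from low cloud: wall points at front edge y
for zl in (.012,.02,.03):
    m=(abs(W[...,2]-zl)<.005)&(W[...,0]>.42)&(W[...,0]<.53)&(W[...,1]>.07)&(W[...,1]<.16)
    P=W[m]*1000; print(zl,len(P)); o=np.argsort(P[:,0]); print(P[o][::max(1,len(P)//18),:2].round(0).tolist())
E
```

```text
dockA 4202 ((476.8928527832031, 120.18797302246094), (56.04827880859375, 88.18740844726562), 88.85842895507812) [[432.20001220703125, 93.0], [520.4000244140625, 91.30000305175781], [521.5, 147.3000030517578], [433.3999938964844, 149.10000610351562]]
pack 3971 ((545.8096313476562, -222.59812927246094), (95.15074157714844, 100.72857666015625), 2.9003238677978516) [[495.70001220703125, -174.6999969482422], [500.79998779296875, -275.29998779296875], [595.9000244140625, -270.5], [590.7999877929688, -169.89999389648438]]
plug 807 ((542.278564453125, -150.29200744628906), (43.81551742553711, 36.20864486694336), 2.0588791370391846) [[519.7000122070312, -133.0], [521.0, -169.1999969482422], [564.7999877929688, -167.60000610351562], [563.5, -131.39999389648438]]
0.012 68
[[445.0, 93.0], [475.0, 154.0], [475.0, 158.0], [475.0, 150.0], [475.0, 155.0], [476.0, 156.0], [476.0, 151.0], [476.0, 160.0], [476.0, 159.0], [477.0, 150.0], [477.0, 152.0], [477.0, 160.0], [478.0, 150.0], [478.0, 159.0], [478.0, 152.0], [479.0, 150.0], [479.0, 151.0], [479.0, 156.0], [479.0, 160.0], [480.0, 152.0], [480.0, 
[... 161 characters left out ...]
6.0, 149.0], [476.0, 158.0], [476.0, 159.0], [477.0, 150.0], [477.0, 153.0], [477.0, 152.0], [477.0, 155.0], [477.0, 156.0], [477.0, 151.0], [477.0, 149.0], [478.0, 149.0], [478.0, 150.0], [478.0, 151.0], [478.0, 153.0], [478.0, 155.0], [478.0, 152.0], [478.0, 157.0], [478.0, 160.0], [479.0, 151.0], [479.0, 152.0], [479.0, 157.0], [479.0, 149.0], [480.0, 150.0], [480.0, 149.0], [480.0, 154.0], [481.0, 155.0]]
0.03 54
[[445.0, 95.0], [445.0, 92.0], [445.0, 103.0], [445.0, 94.0], [446.0, 101.0], [446.0, 99.0], [447.0, 100.0], [447.0, 98.0], [448.0, 102.0], [502.0, 101.0], [504.0, 100.0], [505.0, 101.0], [505.0, 102.0], [506.0, 102.0], [506.0, 95.0], [507.0, 94.0], [507.0, 98.0], [507.0, 95.0]]
```

Wide mouth confirmed: the flare spans 445–508 mm, i.e. 63 mm. The dock front centre is at (476, 92) with yaw 88.9°. The pack is at (546, -222.6) with yaw 93°. The silver weight is at (477, 2). I go to the weight.

Emit:
{"name": "send_rows", "arguments": {
  "plan": [
    [[-20,-27,-40,0],[-17,-27,-40,0],[0,0,-40,0],[0,0,-40,0],[0,0,-40,0],[0,0,0,0],[0,0,0,0]]
  ],
  "gripper": 65
}}

```text
time: 1.8
ee_pos: [0.479, -0.0026, 0.1238]
tcp_rot: [-2.221, -2.22, 0.003]
contact_force: [-0.1, -0.3, 0.4]
opening: 0.76
```

```bash
python3 - <<'E'
from h import *
o=get_obs();print(o['ee_pos'],o['tcp_rot'],o['time'],o['opening'])
p,d,c=snap('wrist','w3.png')
W=cloud(c,d)
for lo,hi in((.025,.041),(.044,.06)):
    m=(W[...,2]>lo)&(W[...,2]<hi)&(W[...,0]>.45)&(W[...,0]<.51)&(W[...,1]>-.03)&(W[...,1]<.035)
    print(m.sum(),cv2.minEnclosingCircle((W[m][:,:2]*1000).astype(np.float32)))
E
```

```text
[ 0.4789754  -0.00264607  0.12383897] [-2.22103622 -2.21984511  0.00268477] 1.8 0.7600705708136846
1698 ((477.1826477050781, 1.667791485786438), 19.244991302490234)
842 ((478.03314208984375, 1.2280207872390747), 11.059813499450684)
```

Emit:
{"name": "send_rows", "arguments": {
  "plan": [
    [[-1,5,-35,0],[0,0,-35,0],[0,0,-30,0],[0,0,-12,0],[0,0,0,0],[0,0,0,0]]
  ]
}}

```text
time: 2.45
ee_pos: [0.4799, 0.0028, 0.0138]
tcp_rot: [2.22, 2.22, 0.003]
contact_force: [0.3, 0.1, 0.8]
opening: 0.757
```

```bash
python3 - <<'E'
from h import *
for i in range(3):
    o=get_obs();print(o['ee_pos'],o['contact_force'],o['time'],o['opening']); snap('wrist')
E
```

```text
[0.4799194  0.00284781 0.0137985 ] [0.31777935 0.13125259 0.80844284] 2.45 0.7573042215419916
[0.48003407 0.00285474 0.01395984] [-0.01356599 -0.32056873 -0.79206116] 2.5 0.7614554004657335
[0.48000205 0.0028908  0.01393001] [ 0.48834862  0.51161083 -0.29048829] 2.55 0.7592850024334545
```

Emit:
{"name": "send_rows", "arguments": {
  "plan": [
    [[-3,-1,-6,0],[0,0,0,0],[0,0,0,0]]
  ]
}}

```text
time: 2.9
ee_pos: [0.475, 0.0017, 0.0059]
tcp_rot: [-2.221, -2.221, 0.0]
contact_force: [0.1, -0.3, -0.7]
opening: 0.76
```

Emit:
{"name": "send_rows", "arguments": {
  "plan": [
    [[0,0,0,0],[0,0,0,0],[0,0,0,0],[0,0,0,0],[0,0,0,0],[0,0,0,0]]
  ],
  "gripper": 25
}}

```text
time: 3.5
ee_pos: [0.4753, 0.0019, 0.0063]
tcp_rot: [-2.221, -2.221, -0.0]
contact_force: [-1.6, 0.6, 4.8]
opening: 0.41
```

Emit:
{"name": "send_rows", "arguments": {
  "plan": [
    [[0,0,5,0],[0,0,15,0],[0,0,15,0],[0,0,15,0],[0,0,0,0]]
  ]
}}

```text
time: 4.0
ee_pos: [0.4763, 0.0019, 0.0574]
tcp_rot: [2.22, 2.22, 0.003]
contact_force: [0.9, -0.0, -4.2]
opening: 0.407
```

Emit:
{"name": "send_rows", "arguments": {
  "plan": [
    [[15,-8,0,0],[30,-8,0,0],[35,-8,0,0],[35,-8,0,0],[30,-5,0,0],[20,-5,0,0],[14,0,0,0],[0,0,0,0]]
  ]
}}

```text
time: 4.8
ee_pos: [0.6547, -0.0402, 0.0538]
tcp_rot: [-2.221, -2.22, 0.002]
contact_force: [0.1, 0.4, -4.7]
opening: 0.41
```

Emit:
{"name": "send_rows", "arguments": {
  "plan": [
    [[0,0,-20,0],[0,0,-15,0],[0,0,-8,0],[0,0,-4,0],[0,0,0,0],[0,0,0,0]]
  ]
}}

```text
time: 5.4
ee_pos: [0.6546, -0.0402, 0.0096]
tcp_rot: [2.221, 2.221, 0.001]
contact_force: [-0.1, -0.4, -4.8]
opening: 0.407
```

Grasp height was 6.3 mm; lower until the weight's load goes to the table.

Emit:
{"name": "send_rows", "arguments": {
  "plan": [
    [[0,0,-2,0],[0,0,0,0],[0,0,-1,0],[0,0,0,0]]
  ]
}}

```text
time: 5.8
ee_pos: [0.6545, -0.0402, 0.0065]
tcp_rot: [2.221, 2.221, 0.001]
contact_force: [-2.6, 0.7, -0.2]
opening: 0.406
```

Emit:
{"name": "send_rows", "arguments": {
  "plan": [
    [[0,0,0,0],[0,0,0,0],[0,0,0,0],[0,0,0,0],[0,0,0,0]]
  ],
  "gripper": 62
}}

```text
time: 6.3
ee_pos: [0.6544, -0.0401, 0.006]
tcp_rot: [2.221, 2.222, 0.0]
contact_force: [-1.0, -0.3, 0.3]
opening: 0.726
```

Emit:
{"name": "send_rows", "arguments": {
  "plan": [
    [[0,0,20,0],[0,0,35,0],[0,0,40,0],[-30,-30,40,0],[-40,-40,20,0],[-30,-30,0,0],[0,0,0,0]]
  ]
}}

```text
time: 7.0
ee_pos: [0.5617, -0.1361, 0.1532]
tcp_rot: [2.23, 2.21, -0.004]
contact_force: [-0.3, -0.1, -0.3]
opening: 0.725
```

```bash
python3 - <<'E'
from h import *
o=get_obs();print(o['ee_pos'],o['tcp_rot'],o['time'],o['opening'])
p,d,c=snap('wrist','w4.png');np.savez('w4.npz',p=p,d=d,**c)
W=cloud(c,d)
def rect(lo,hi,box,nm):
    m=((W[...,2]>lo)&(W[...,2]<hi)&(W[...,0]>box[0])&(W[...,0]<box[1])&(W[...,1]>box[2])&(W[...,1]<box[3]))
    m=cv2.morphologyEx(m.astype(np.uint8),cv2.MORPH_OPEN,np.ones((3,3)))>0
    P=W[m][:,:2]
    if len(P)<20: print(nm,'none');return
    r=cv2.minAreaRect((P*1000).astype(np.float32)); print(nm,len(P),r)
rect(.028,.045,(.46,.62,-.30,-.172),'pack')
rect(.018,.033,(.50,.58,-.166,-.12),'plug')
rect(.025,.041,(.62,.69,-.08,.0),'silver')
E
```

```text
[ 0.56170706 -0.13611664  0.1531669 ] [ 2.22984914  2.20967258 -0.00353471] 7.0 0.7247669946327475
pack 12016 ((545.8575439453125, -222.88888549804688), (96.30217742919922, 100.39380645751953), 3.2483487129211426)
plug 2386 ((542.0953979492188, -149.62953186035156), (44.3501091003418, 33.51847457885742), 1.589324712753296)
silver 1913 ((655.3201904296875, -40.55959701538086), (35.541744232177734, 37.434898376464844), 5.6677727699279785)
```

View pics/w4.png

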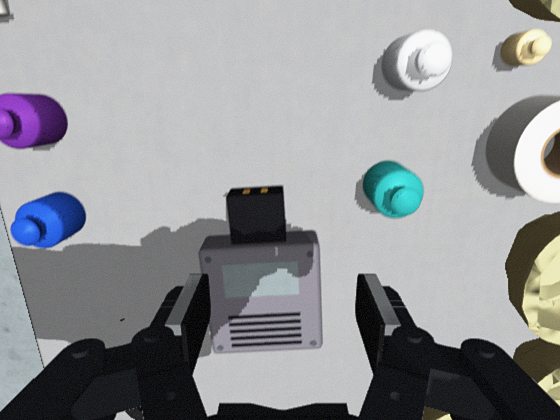

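The weight stands upright at (655,-40.5), seen at pixel (418,60). The plug is clear, at pixel (256,213). Now I move over the plug.

Emit:
{"name": "send_rows", "arguments": {
  "plan": [
    [[-12,-9,-40,0.054],[0,0,-40,0],[0,0,0,0],[0,0,0,0],[0,0,0,0]]
  ]
}}

```text
time: 7.55
ee_pos: [0.5552, -0.1377, 0.074]
tcp_rot: [2.158, 2.28, 0.003]
contact_force: [0.1, -0.0, 0.5]
opening: 0.723
```

Emit:
{"name": "send_rows", "arguments": {
  "plan": [
    [[-13,-11,0,0],[0,0,0,0],[0,0,-20,0],[0,0,-15,0],[0,0,0,0],[0,0,0,0]]
  ]
}}

```text
time: 8.15
ee_pos: [0.5404, -0.1495, 0.0377]
tcp_rot: [2.161, 2.28, 0.0]
contact_force: [1.0, 0.0, -0.1]
opening: 0.723
```

Emit:
{"name": "send_rows", "arguments": {
  "plan": [
    [[1,0,-18,0],[0,0,-12,0],[0,0,-4,0],[0,0,0,0],[0,0,0,0]]
  ]
}}

```text
time: 8.65
ee_pos: [0.5415, -0.1494, 0.0034]
tcp_rot: [2.16, 2.28, 0.0]
contact_force: [-0.2, 0.1, -0.1]
opening: 0.726
```

Emit:
{"name": "send_rows", "arguments": {
  "plan": [
    [[0,0,0,0],[0,0,0,0],[0,0,0,0],[0,0,0,0],[0,0,0,0]]
  ],
  "gripper": 30
}}

```text
time: 9.15
ee_pos: [0.5418, -0.1494, 0.0038]
tcp_rot: [2.16, 2.28, 0.001]
contact_force: [-1.5, 0.2, 6.1]
opening: 0.503
```

Emit:
{"name": "send_rows", "arguments": {
  "plan": [
    [[-2,8,0,0],[-5,16,0,0],[-6,20,0,0],[-6,20,0,0],[-6,20,0,-0.01],[-6,20,0,-0.01],[-3,10,0,-0.01],[0,0,0,0]]
  ]
}}

```text
time: 9.95
ee_pos: [0.5074, -0.0324, 0.0038]
tcp_rot: [-2.192, -2.251, -0.003]
contact_force: [-2.0, 5.4, 8.2]
opening: 0.5
```

Emit:
{"name": "send_rows", "arguments": {
  "plan": [
    [[-5,12,0,-0.01],[-7,20,0,-0.01],[-7,20,0,-0.01],[-6,18,0,-0.01],[-5,12,0,-0.006],[-1,5,0,0],[0,0,0,0]]
  ]
}}

```text
time: 10.65
ee_pos: [0.4764, 0.0532, 0.0038]
tcp_rot: [2.243, 2.198, 0.002]
contact_force: [-1.3, 1.2, 9.1]
opening: 0.499
```

```bash
python3 - <<'E'
from h import *
o=get_obs();print(o['ee_pos'],o['tcp_rot'],o['contact_force'],o['time'])
for n in('side','wrist'):
    p,d,c=snap(n,n+'5.png');W=cloud(c,d)
    for nm,lo,hi,box in(('pack',.030,.041,(.41,.55,-.12,.025)),('dock',.042,.054,(.425,.53,.08,.16))):
        m=((W[...,2]>lo)&(W[...,2]<hi)&(W[...,0]>box[0])&(W[...,0]<box[1])&(W[...,1]>box[2])&(W[...,1]<box[3]))
        m=cv2.morphologyEx(m.astype(np.uint8),cv2.MORPH_OPEN,np.ones((3,3)))>0
        P=W[m][:,:2]
        if len(P)>20: print(n,nm,len(P),cv2.minAreaRect((P*1000).astype(np.float32)))
E
```

```text
[0.47643927 0.05319884 0.0037753 ] [2.2434311  2.19833153 0.00231146] [-1.30528567  1.16859996  9.14477138] 10.65
side pack 1133 ((473.40924072265625, -24.329288482666016), (98.10472106933594, 97.1221694946289), 89.65624237060547)
side dock 75 ((443.0063781738281, 120.40379333496094), (28.33827781677246, 58.54189682006836), 12.906542778015137)
wrist pack 1800 ((477.37396240234375, 19.958242416381836), (48.49872970581055, 10.052363395690918), 0.03752681985497475)
wrist dock 64793 ((476.5875244140625, 119.79363250732422), (57.05691909790039, 89.0567855834961), 88.84852600097656)
```

View pics/wrist5.png

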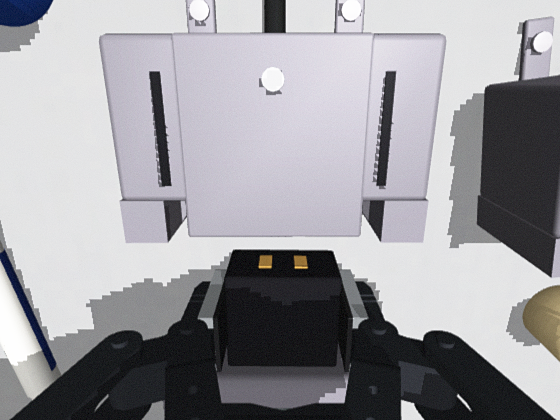

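Plug at pixel (281,300) is in line with the mouth (centre ≈ 274,237). Advance the last 16 mm, release, and go round to the rear.

Emit:
{"name": "send_rows", "arguments": {
  "plan": [
    [[0,8,0,0],[0,8,0,0],[0,0,0,0],[0,0,0,0]]
  ]
}}

```text
time: 11.15
ee_pos: [0.4768, 0.0687, 0.0038]
tcp_rot: [2.244, 2.197, 0.003]
contact_force: [0.7, 1.2, 6.7]
opening: 0.503
```

Emit:
{"name": "send_rows", "arguments": {
  "plan": [
    [[0,0,0,0],[0,0,0,0],[0,0,0,0],[0,0,0,0]]
  ],
  "gripper": 60
}}

```text
time: 11.55
ee_pos: [0.4758, 0.0678, 0.0027]
tcp_rot: [-2.245, -2.197, 0.001]
contact_force: [-0.1, -0.2, 0.4]
opening: 0.706
```

Emit:
{"name": "send_rows", "arguments": {
  "plan": [
    [[0,0,20,0],[0,0,30,0],[0,0,40,0],[0,-40,20,0],[0,-45,0,0],[0,-45,0,0],[0,-20,0,0],[0,0,0,0]]
  ]
}}

```text
time: 12.35
ee_pos: [0.4756, -0.0863, 0.1129]
tcp_rot: [2.252, 2.189, -0.001]
contact_force: [0.4, 1.0, -0.1]
opening: 0.706
```

```bash
python3 - <<'E'
from h import *
o=get_obs();print(o['ee_pos'],o['tcp_rot'],o['contact_force'],o['time'],o['opening'])
for n in('side','wrist'):
    p,d,c=snap(n,n+'6.png');W=cloud(c,d)
    for nm,lo,hi,box in(('pack',.030,.041,(.41,.55,-.12,.042)),('plug',.018,.033,(.44,.51,.05,.09)),('dock',.042,.054,(.425,.53,.08,.16))):
        m=((W[...,2]>lo)&(W[...,2]<hi)&(W[...,0]>box[0])&(W[...,0]<box[1])&(W[...,1]>box[2])&(W[...,1]<box[3]))
        m=cv2.morphologyEx(m.astype(np.uint8),cv2.MORPH_OPEN,np.ones((3,3)))>0
        P=W[m][:,:2]
        if len(P)>20: print(n,nm,len(P),cv2.minAreaRect((P*1000).astype(np.float32)))
E
```

```text
[ 0.47559697 -0.08630536  0.11286572] [ 2.25224010e+00  2.18916675e+00 -1.47674456e-03] [ 0.38132067  0.99977419 -0.10301822] 12.35 0.7061676282208748
side pack 1024 ((473.41650390625, -7.649837493896484), (94.77565002441406, 99.05335235595703), 0.030163247138261795)
side plug 157 ((476.34637451171875, 69.62892150878906), (33.23945236206055, 43.27241897583008), 88.0630111694336)
side dock 507 ((474.8476257324219, 120.6345443725586), (59.885372161865234, 87.51631164550781), 89.30998229980469)
wrist pack 29160 ((475.8522033691406, -6.864387512207031), (97.83558654785156, 96.33797454833984), 88.20708465576172)
```

Emit:
{"name": "send_rows", "arguments": {
  "plan": [
    [[0,-5,-35,0.008],[0,0,-35,0],[0,0,-25,0],[0,0,-8,0],[0,0,0,0],[0,0,0,0]]
  ]
}}

```text
time: 13.05
ee_pos: [0.4771, -0.0866, 0.0109]
tcp_rot: [2.235, 2.207, 0.002]
contact_force: [-0.6, -0.6, -0.2]
opening: 0.699
```

Emit:
{"name": "send_rows", "arguments": {
  "plan": [
    [[0,6,0,0],[0,6,0,0],[0,6,0,0],[0,6,0,0],[0,6,0,0],[0,0,0,0]]
  ]
}}

```text
time: 13.65
ee_pos: [0.4763, -0.0562, 0.01]
tcp_rot: [-2.235, -2.207, -0.001]
contact_force: [-0.6, 0.7, -0.0]
opening: 0.7
```

Emit:
{"name": "send_rows", "arguments": {
  "plan": [
    [[0,6,0,0],[0,6,0,0],[0,6,0,0],[0,4,0,0],[0,0,0,0]]
  ]
}}

```text
time: 14.15
ee_pos: [0.4761, -0.0341, 0.0098]
tcp_rot: [-2.235, -2.207, -0.0]
contact_force: [0.4, -0.3, -0.1]
opening: 0.705
```

```bash
cat > m.py <<'E'
from h import *
import sys
o=get_obs();print(o['ee_pos'],o['contact_force'],o['time'])
for n in('side','wrist'):
    p,d,c=snap(n,n+sys.argv[1]+'.png');W=cloud(c,d)
    for nm,lo,hi,box in(('pack',.030,.041,(.41,.55,-.12,.0905)),('dock',.042,.054,(.425,.53,.08,.16)),('silver',.025,.041,(.62,.69,-.08,.0))):
        m=((W[...,2]>lo)&(W[...,2]<hi)&(W[...,0]>box[0])&(W[...,0]<box[1])&(W[...,1]>box[2])&(W[...,1]<box[3]))
        m=cv2.morphologyEx(m.astype(np.uint8),cv2.MORPH_OPEN,np.ones((3,3)))>0
        P=W[m][:,:2]
        if len(P)>20: print(n,nm,len(P),cv2.minAreaRect((P*1000).astype(np.float32)))
E
python3 m.py 7
```

```text
[ 0.47608965 -0.03409783  0.0097859 ] [ 0.43940242 -0.31072105 -0.07883762] 14.15
side pack 430 ((471.19189453125, 15.549427032470703), (119.79952239990234, 97.6516342163086), 85.6479263305664)
side dock 482 ((474.89239501953125, 121.5465087890625), (60.5716667175293, 88.1352310180664), 88.3760986328125)
side silver 135 ((651.143798828125, -44.014827728271484), (33.487548828125, 36.24862289428711), 31.14802360534668)
wrist pack 85017 ((474.64617919921875, 12.730297088623047), (117.44120025634766, 96.8796615600586), 89.14373779296875)
```

Emit:
{"name": "send_rows", "arguments": {
  "plan": [
    [[0,4,0,0],[0,4,0,0],[0,3,0,0],[0,0,0,0]]
  ]
}}

```text
time: 14.65
ee_pos: [0.4761, -0.0234, 0.0098]
tcp_rot: [-2.235, -2.207, -0.0]
contact_force: [-0.2, -0.0, 0.3]
opening: 0.7
```

Emit:
{"name": "send_rows", "arguments": {
  "plan": [
    [[0,2,0,0],[0,2,0,0],[0,1,0,0],[0,0,0,0]]
  ]
}}

```text
time: 15.05
ee_pos: [0.4762, -0.019, 0.0099]
tcp_rot: [-2.237, -2.206, -0.0]
contact_force: [-0.2, 0.4, -0.8]
opening: 0.7
```

Emit:
{"name": "send_rows", "arguments": {
  "plan": [
    [[0,2,0,0],[0,2,0,0]]
  ]
}}

```text
time: 15.25
ee_pos: [0.4757, -0.0187, 0.0099]
tcp_rot: [2.239, 2.201, -0.005]
contact_force: [-3.2, -16.6, 2.3]
opening: 0.707
```

```bash
python3 m.py 8; python3 -c "
import cv2;cv2.imwrite('pics/c8.png',cv2.resize(cv2.imread('pics/side8.png')[150:300,170:330],None,fx=4,fy=4))"
```

```text
[ 0.4757496  -0.01874001  0.00990583] [ -3.20010801 -16.55045221   2.28881906] 15.25
side pack 404 ((472.51495361328125, 30.585247039794922), (115.67450714111328, 97.96063995361328), 86.12054443359375)
side dock 471 ((476.2620544433594, 121.59981536865234), (91.97380828857422, 59.71387481689453), 0.5902137160301208)
side silver 135 ((650.2929077148438, -43.87373352050781), (32.26165771484375, 36.83185958862305), 35.85738754272461)
wrist pack 85388 ((474.6328125, 28.426137924194336), (117.4052734375, 96.19074249267578), 88.88121032714844)
```

View pics/c8.png

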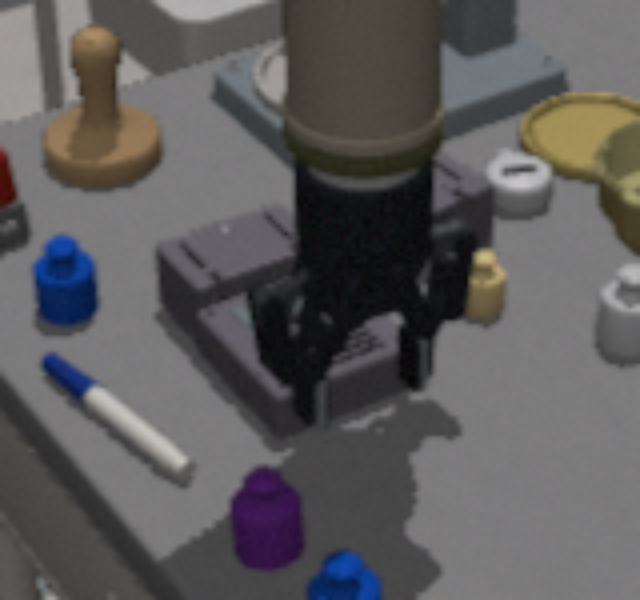

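View pics/wrist8.png

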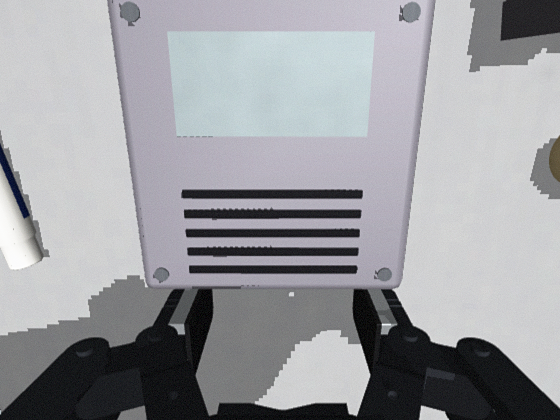

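Pack against dock (crop ≈ 250,300), and the force rose to 16.6 N at TCP y = -18.7 mm; I had predicted -18.8. Back off and verify.

Emit:
{"name": "send_rows", "arguments": {
  "plan": [
    [[0,-6,0,0],[0,-20,0,0],[0,-20,40,0],[0,0,50,0],[10,10,50,0],[0,20,40,0],[0,0,0,0],[0,0,0,0]]
  ]
}}

```text
time: 16.15
ee_pos: [0.4864, -0.0308, 0.1888]
tcp_rot: [2.234, 2.207, 0.003]
contact_force: [-0.1, -0.8, -2.3]
opening: 0.703
```

```bash
python3 m.py 9; cat h.py >/dev/null
```

```text
[ 0.48641586 -0.03079452  0.18883148] [-0.06296403 -0.75124846 -2.27641556] 16.15
side pack 1080 ((473.68621826171875, 39.798866271972656), (100.75578308105469, 97.4703598022461), 89.81604766845703)
side dock 510 ((475.4183349609375, 122.14691162109375), (61.775455474853516, 89.1430435180664), 89.30183410644531)
side silver 121 ((650.7984619140625, -45.20600128173828), (25.421510696411133, 37.12464904785156), 48.22337341308594)
wrist pack 16439 ((474.96044921875, 41.251346588134766), (99.01097869873047, 96.22452545166016), 89.15415954589844)
wrist dock 2611 ((476.3361511230469, 98.82115173339844), (14.88371753692627, 87.94747924804688), 89.02661895751953)
wrist silver 1273 ((653.7655029296875, -38.47565460205078), (37.854896545410156, 32.338279724121094), 62.347347259521484)
```

View pics/wrist9.png

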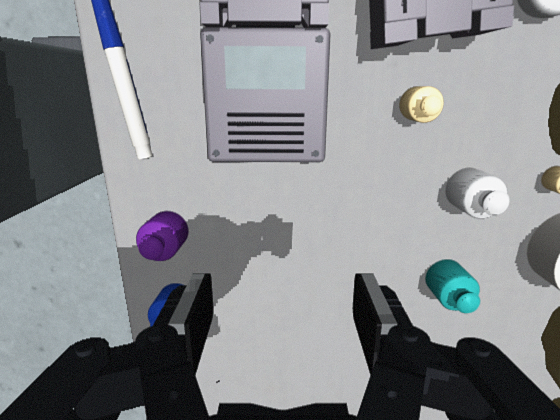

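The pack is flush with the dock (pixel 265,26). The weight is upright at (480,192) and the small brass weight is in place at (422,103). I hand in.

```bash
python3 -c "
from cell import *
print(sign_off())"
```

```text
the job is handed in; nothing more can be done
None
```

The battery pack is plugged into the wide-mouthed dock, and I handed the job in at about 16 s of robot time. `sign_off` reports no verdict, so success rests on my own checks below.

I lifted the silver check weight and set it upright at about (0.655, -0.040). Then I gripped the pack by its plug, slid it over the table into line with the mouth, released it, and pushed its rear face with both fingers. The push met the stop at 16.6 N, with the tool within 0.1 mm of the predicted home position.

**Pack:** the wrist camera puts it at (475.0, 41.3) mm, yaw 89.2°, against a home of (475.3, 42.2) mm, yaw 88.9°. That is about 39 mm of the 40 mm plug depth, 0.3 mm off sideways and 0.005 rad off in angle. The side camera read 39.8 mm in y and 473.7 mm in x. It is coarser, and it also read the check weight up to 6 mm off the wrist camera's value.

**Other things:** in the last wrist picture the check weight stands upright, and the small brass weight and the coloured look-alikes in view look undisturbed. The arm passed nowhere near the items behind the docks, and I did not measure them again at the end. The gripper was clear of everything.

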